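# Nudge the vial tray onto the chiller's locating pins

## Task

The vial tray has been put down off its mark on the chiller and is propped up on the two locating pins. With your fingertips gently nudge it sideways across the cold plate until its two locating holes drop over the pins and it lies flat on the plate; do not pick it up. The vials must stay standing in the tray, and everything else on the bench stays where it is.

Things in the scene. Friction and masses are not known exactly. Their poses are not given: they have to be found in the camera images.
- chiller: Low bench-top vial chiller, fixed. White case 230 (x) x 300 (y) mm carrying a bare aluminium cold plate 200 x 270 mm, top 60 mm above the bench. Origin: centre of the underside, at bench height; x from the control-panel side to the back, y to the left seen from the panel, z up. Two steel locating pins stand on the cold plate at (35, 83) and (35, -83) mm.
- tray: Loose vial tray, 0.5 to 0.9 kg. Dark base plate 120 (x) x 200 (y) x 8 mm with a locating hole near each end; on it a white block 70 x 144 x 24 mm with 8 bores, centred at (-15, 0) mm, its top 32 mm above the tray's underside. Origin: centre of the base plate's underside, z up. Centre of mass near (-3, 0) mm: an end pushed there slides without much turning. Friction 0.5 to 0.7.
- tray_home (a point): Point on the cold plate's top, at (10, 0, 60) mm of the chiller, where the tray's origin lies when it is home, axes parallel to the chiller's. Bare cold plate then shows: 50 mm in front of the tray's -x edge, 30 mm behind its +x edge, 35 mm beyond each end.
- tray_front (a point): Middle of the tray's lower -x edge, (-60, 0, 0) mm of the tray. At the start this edge rests on the cold plate, and the tray slopes up some 5.5 degrees towards +x, its underside on the pin tips. It starts 14 to 22 mm short of home on the -x side, up to 12 mm off to either side and turned up to 4 degrees.
- hole_left (a point): Centre of the tray's round through hole (12 mm), at (25, 83, 0) mm of the tray.
- hole_right (a point): Centre of the tray's slotted through hole, 12 (x) x 18 (y) mm, at (25, -83, 0) mm of the tray.
- pin_left (a point): Foot of the pin for hole_left, on the cold plate's top. The pin is 9 mm thick for 4 mm, then tapers to a 2 mm wide tip 10 mm above the plate.
- pin_right (a point): Foot of the pin for hole_right, of the same shape.
- vial_1: Loose crimp-capped glass vial, 22.5 mm across, 46 mm tall, 22 g, standing 24 mm deep in a 25 mm bore of the tray at (-31, -17) mm of the tray; its top is 54 mm above the tray's underside. Origin: centre of its bottom.
- vial_2: Loose crimp-capped glass vial, 22.5 mm across, 46 mm tall, 22 g, standing 24 mm deep in a 25 mm bore of the tray at (-31, 51) mm of the tray; its top is 54 mm above the tray's underside. Origin: centre of its bottom.
- vial_3: Loose crimp-capped glass vial, 22.5 mm across, 46 mm tall, 22 g, standing 24 mm deep in a 25 mm bore of the tray at (1, -51) mm of the tray; its top is 54 mm above the tray's underside. Origin: centre of its bottom.
- bore_1 (a point): Centre of the floor of the bore in which vial_1 stands.
- bore_2 (a point): Centre of the floor of the bore in which vial_2 stands.
- bore_3 (a point): Centre of the floor of the bore in which vial_3 stands.
- spare_vial: Bystander: a loose vial of the same kind (22.5 x 46 mm) standing on the bench to the left of the chiller. Origin: centre of its bottom.
- spanner: Bystander: steel spanner, 150 mm long, lying on the bench to the right of the chiller. Origin: centre of its underside.
- reagent_bottle: Bystander: amber glass jar with a blue cap, 56 mm across, 105 mm tall, on the bench to the left of the chiller, towards its back. Origin: centre of its bottom.
Mind the look-alikes: they are no part of the job. There is more than one size of the tray; the one meant has the size given above. What is shaped like the vial_3 but purple is not meant.

How it is judged (in metres and radians):
At the end, for the whole second after the job is handed in: Round hole within 3 mm of its pin and slot within 4.5 mm, tray flush on the cold plate (1.5 mm, 0.02 rad) and at rest, all three vials standing in their bores (within 9 mm of the floor centre), spare vial, spanner and bottle within 12 mm of where they were (horizontal distance between hole_left and pin_left below 0.003 m and horizontal distance between hole_right and pin_right below 0.0045 m and z of tray in the frame of chiller below 0.0615 m and angle between tray's own z axis and vertical below 0.02 rad and linear speed of tray below 0.01 m/s and distance between vial_1 and bore_1 below 0.009 m and distance between vial_2 and bore_2 below 0.009 m and distance between vial_3 and bore_3 below 0.009 m and distance of each of spare_vial, spanner, reagent_bottle from where it was at the start of the episode below 0.012 m); the robot touches nothing.
It fails at once if the tray is picked up (its centre more than 14 mm above the cold plate) or tipped by more than 0.2 rad (z of tray in the frame of chiller above 0.074 m or angle between tray's own z axis and vertical above 0.2 rad).
It fails at once if the tray is shoved hard: more than 40 N from the fingers (contact force between the fingers and tray above 40 N).
It fails at once if the tray is pushed with another part of the arm than the fingers (contact force between the arm and tray above 3 N).
It fails at once if a vial comes out of its bore or is lifted (its bottom more than 12 mm from the bore's floor centre) (distance between vial_1 and bore_1 above 0.012 m or distance between vial_2 and bore_2 above 0.012 m or distance between vial_3 and bore_3 above 0.012 m).
It fails at once if a bystander is moved by more than 15 mm (distance of any of spare_vial, spanner, reagent_bottle from where it was at the start of the episode above 0.015 m).
It also fails if it takes over 61 s, if anything falls off the work surface, if the arm or the gripper's body presses on something with over 40 N, if the wrist force passes 120 N, or if a joint passes its speed limit or range.

## Robot

A 6-joint arm with a two-finger parallel gripper is mounted at the origin on the work surface. World frame = base frame: x ahead of the robot, y to its left, z up, the work surface at z = 0. Lengths are in mm, angles in rad, forces in N, time in s.
With the tool pointing down it reaches from about 350 to 875 mm from the base axis. Payload 4.2 kg.
Tool frame: the origin (TCP) lies on the mounting face of the last link; the fingertips stand 173 mm ahead of it and the grasp point (between the pads) lies 155 mm ahead of it; z points along the fingers, y is the direction in which the jaws open and shut (so a half turn about z gives the same grasp; the last joint's range is limited). The gripper opens to 85 mm and grips with 20 to 120 N. Pads are 22 mm wide; open, the fingers measure 114 mm over their backs; the gripper's body (76 mm by 85 mm) begins 54 mm behind the grasp point. The pads swing forward as they close: fully open they stand 13 mm farther back than shut.
Start: joints at [1.559, 0.385, 0.008, 0, -1.194, -0.259], TCP at [167.157, 602.211, 404.712] pointing down, gripper open.
Joint ranges: [-3.14, 3.14], [-1.21, 2.06], [-1.07, 1.41], [-3.16, 2.05], [-2.99, -0.16], [-3.1, 3.1]. Speed limits (rad/s): [2.79, 2.79, 3.14, 3.14, 3.14, 3.14].

## Interface

Orientations are given as a unit quaternion [x, y, z, w].
In Python, from bench import arm gives the robot as it stands. The module is installed in compiled form; this text tells all that it offers.
- The arm moves only by the tool play_rows, never from a script. Its argument "moves" is a list of rows, each a list of 3 entries, a list of its own where there are three numbers: the shift along the world's x, y, z in units of 30 cm (1.0 is 30 cm), then the turn about the world's z in units of 30 degrees (1.0 is 30 degrees), then the gripper's target within -1 to 1 (shut at 1, half-way at 0, fully open at -1). In form: [[[x, y, z], turn, jaw], ...]. A call has 1 to 12 rows; each row is the pose to reach, as a shift and turn from the pose measured when the call began; what a row does not reach only later rows make up. A row lasts 1/8 s, in which the tool goes at most 62.5 mm and 10.7 degrees, less where a joint would pass 70% of its speed; a pose out of reach is approached as far as the arm can. A call with a number of a shift or a turn outside -1 to 1 is refused whole. A call with a gripper value outside its range is refused whole. The fingers move at their own pace and stop on an object; the grip force is fixed at half the most. Time passes only in rows, so rows that repeat a pose let the fingers close. It gives the time, the measured TCP pose, the force and the opening at its end, in the units of the state.
- arm.read_state(): the state, without advancing time (a new reading comes with each control period).
- arm.get_image(name): name is "side" or "top" or "wrist"; returns a dict with "pixels" (384x512x3 uint8, red, green, blue), "vfov" (degrees; the focal length in pixels is half the picture's height over the tangent of half this angle, whatever the lens; pixels are square), "cx", "cy" (the principal point, pixels), "dist" ([k1, k2, p1, p2, k3] as OpenCV has them; the pictures are not rectified), "xyz" and "rotation" of the camera in the world. Camera axes: x right, y up, looking along -z (the intrinsics and any distortion apply to the point x, -y, -z); pixel columns grow to the right and rows downward; lengths in mm; the calibration is good to about 2 mm. A picture is of the moment at which its call begins. There is no depth.
- arm.job_done(): hands the job in, once; it reports no verdict.
Trained networks look in a picture, given as the dict that the camera call returned (one of the last four; its "shot" number tells which), for a name from the list of things; names that differ only in an ending like _2 or _b are one class to them, and where a whole thing is asked for, a point or a joint stands for the part that bears it (a point fixed in the world has none). Each returns a list of dicts, best first, with "conf" (0 to 1); they miss things now and then, are a little off and sometimes report something else, mostly with a low value. They report only what shows in the picture. A call takes as long as a camera call. They do not tell look-alikes from the thing itself.
- arm.look_for(name, picture): "centre" ([x, y, z] in mm, in world coordinates, good to about 4 mm: the middle of the surface that is visible of it).
The state is a dict: "clock": time; "joints": joint angles; "joint_vel": joint speeds; "joint_efforts": joint torques, N m; "position": TCP position; "ee_rot": TCP orientation; "contact_force": force on the tool from outside, world axes, zero at the start; "wrist_torque": the same for the moment, N m; "gripper_width": finger opening in mm.
Only numpy, scipy, OpenCV 4.12 (cv2) and the standard library are available. Lean on these libraries where they do the work, as an engineer would, in place of code of your own. Each camera call takes 0.05 s, during which the arm holds its last target.

## Working session

There is one attempt and no reset: what is moved stays moved. The work goes in short steps, Python scripts to look and compute and a tool call to move; the robot and the scene stay as the last step left them, time stands still between calls to the robot, and variables do not carry over. Pictures are saved under pics/ and viewed, and the job is handed in when it is done.

Besides the shell and the picture viewer there is one more tool, called in YAML: its name, and indented under it one key for each argument. play_rows: Moves the arm, as the interface text tells. Shifts and turns lie within -1 to 1; 1 stands for 30 cm of shift or 30 degrees of turn. Its arguments: {"type":"object","properties":{"moves":{"type":"array"}},"required":["moves"]}

```bash
mkdir -p pics; cat > h.py <<'E'
import numpy as np, cv2
from bench import arm
def K(p):
    f=p["pixels"].shape[0]/2/np.tan(np.radians(p["vfov"])/2)
    return np.array([[f,0,p["cx"]],[0,f,p["cy"]],[0,0,1]])
def R(p):
    r=np.array(p["rotation"],float)
    if r.size==4:
        from scipy.spatial.transform import Rotation as Ro
        return Ro.from_quat(r).as_matrix()
    return r.reshape(3,3)
def proj(p,X):
    X=np.atleast_2d(X).astype(float)
    c=(X-np.array(p["xyz"]))@R(p); c=c*[1,-1,-1]
    return cv2.projectPoints(c,np.zeros(3),np.zeros(3),K(p),np.array(p["dist"],float))[0][:,0]
def back(p,uv,z):
    uv=np.atleast_2d(uv).astype(float)
    n=cv2.undistortPoints(uv[:,None],K(p),np.array(p["dist"],float))[:,0]
    d=np.c_[n[:,0],-n[:,1],-np.ones(len(n))]@R(p).T
    o=np.array(p["xyz"]); return o+d*((z-o[2])/d[:,2])[:,None]
def save(p,n,crop=None,s=1):
    im=p["pixels"][:,:,::-1]
    if crop: im=im[crop[1]:crop[3],crop[0]:crop[2]]
    cv2.imwrite("pics/"+n,cv2.resize(im,None,fx=s,fy=s,interpolation=cv2.INTER_CUBIC))
E
python3 - <<'E'
from h import *
print(arm.read_state())
for n in ["side","top","wrist"]:
    p=arm.get_image(n); save(p,n+"0.png",None,1.5)
    print(n,p["vfov"],p["cx"],p["cy"],p["dist"],p["xyz"],p["rotation"])
    for t in ["chiller","tray","tray_home","tray_front","hole_left","hole_right","pin_left","pin_right","vial_1","spare_vial","spanner","reagent_bottle"]:
        try: print(t,[(np.round(d["centre"]).tolist(),round(d["conf"],2),proj(p,d["centre"]).round().tolist()[0]) for d in arm.look_for(t,p)])
        except Exception as e: print(t,e)
E
```

```text
{'clock': 0.0, 'joints': array([ 1.55858660e+00,  3.85553572e-01,  6.60977200e-03, -5.21993217e-04,
       -1.19401569e+00, -2.58601654e-01]), 'joint_vel': array([-7.41802239e-04, -1.94676992e-04,  3.40782763e-04,  4.12703060e-05,
        6.59569967e-04,  2.89393615e-04]), 'joint_efforts': array([-7.63120879e-04, -3.92291343e+01,  1.88400096e+01,  4.18621704e+00,
       -4.65190649e-03, -5.11466538e-06]), 'position': array([167.10246608, 602.02383182, 403.61327923]), 'ee_rot': array([ 9.90833036e-01, -1.35087626e-01, -1.07836288e-04,  1.10319568e-03]), 'contact_force': array([ 0.09766786, -0.32364588, -0.47644079]), 'wrist_torque': array([0.01270241, 0.0323345 , 0.03024793]), 'gripper_width': 85.45604577877681}
side 51.873446322467586 252.68526308957925 194.65224365590768 [-0.06538801  0.          0.          0.          0.        ] [ 306.71928495 -818.01845133  606.05963268] [ 0.49385555 -0.03911569 -0.07409145  0.86549819]
chiller [([539.0, -150.0, 57.0], 0.89, [307.0, 247.0]), ([529.0, 14.0, 109.0], 0.52, [286.0, 191.0]), ([543.0, -71.0, 76.0], 0.42, [299.0, 220.0])]
tray [([216.0
[... 2148 characters left out ...]
, [295.0, 230.0]), ([516.0, -36.0, 117.0], 0.61, [295.0, 171.0]), ([537.0, -77.0, 119.0], 0.52, [310.0, 163.0]), ([531.0, 28.0, 117.0], 0.48, [272.0, 165.0])]
spare_vial [([537.0, 167.0, 46.0], 0.52, [224.0, 165.0])]
spanner [([502.0, -233.0, 4.0], 0.83, [356.0, 181.0])]
reagent_bottle [([662.0, 183.0, 102.0], 0.56, [218.0, 118.0])]
wrist 59.03599260059405 253.06271633330834 187.45397918202718 [-0.03821551  0.          0.          0.          0.        ] [240.62520542 581.73275472 374.94781017] [ 0.09085182 -0.12014129  0.78695541 -0.59834204]
chiller []
tray []
tray_home []
tray_front []
hole_left []
hole_right []
pin_left []
pin_right []
vial_1 []
spare_vial []
spanner []
reagent_bottle []
```

View pics/side0.png

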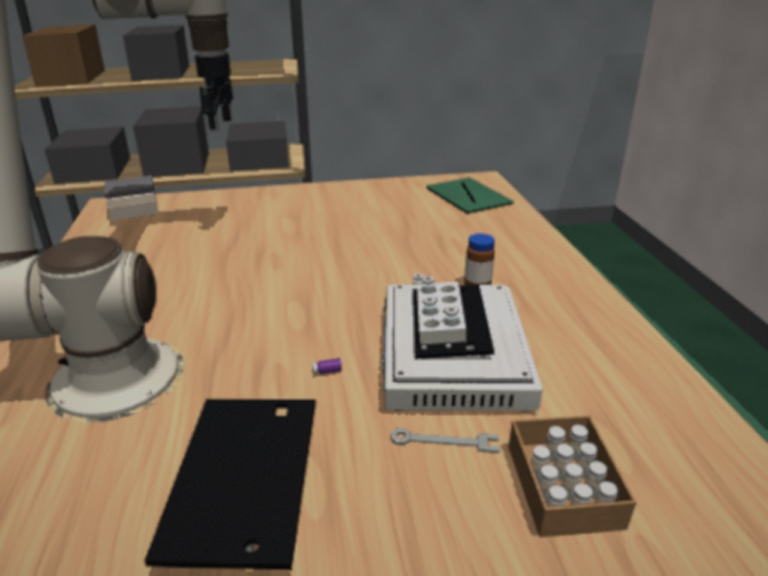

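View pics/top0.png

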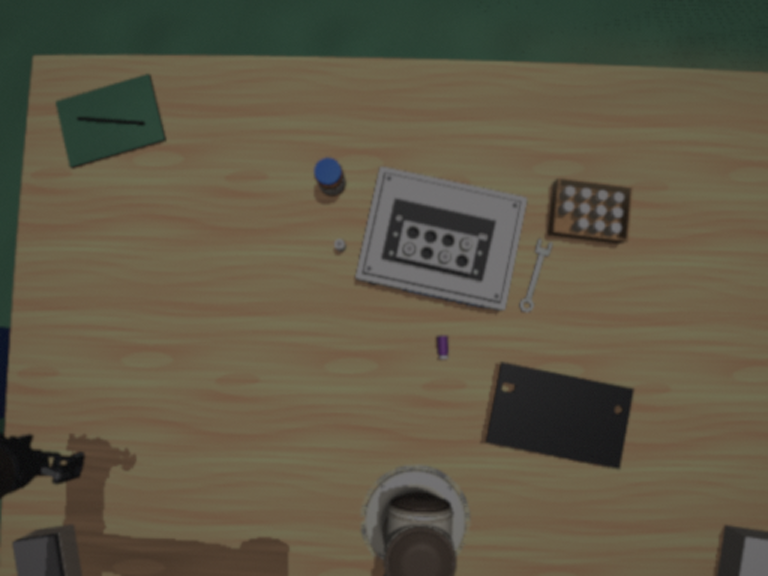

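```bash
python3 - <<'E'
from h import *
p=arm.get_image("top"); save(p,"topc.png",(200,100,400,220),4)
np.save("top0.npy",p["pixels"])
E
```

```text
(no output)
```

View pics/topc.png

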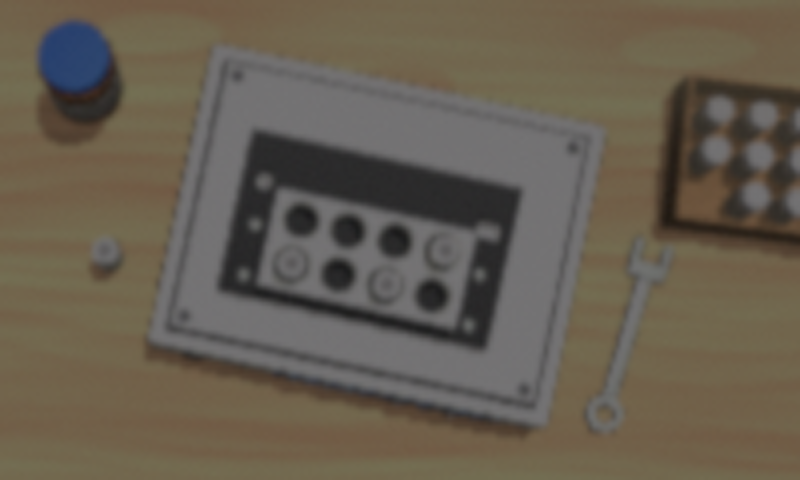

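```bash
cat >> h.py <<'E'
from scipy.spatial.transform import Rotation as Ro
from scipy.optimize import least_squares
def fit(p,uv,L,z,th0=(550,-30,-.2),tilt=0):
    def T(q): return Ro.from_euler('z',q[2]).apply(L)+[q[0],q[1],z]
    r=least_squares(lambda q:(proj(p,T(q))-uv).ravel(),th0,x_scale=[10,10,.1])
    return r.x,(proj(p,T(r.x))-uv)
E
python3 - <<'E'
from h import *
p=arm.get_image("top")
uv=np.array([(222,60),(590,133),(535,408),(168,330)])/4+[200,100]
L=np.array([[100,135,0],[100,-135,0],[-100,-135,0],[-100,135,0]])
q,r=fit(p,uv,L,60);print(q,np.degrees(q[2]),r.round(1).tolist())
uv=np.array([(253,131),(522,187),(487,349),(219,291)])/4+[200,100]
# tray tilted 5.5 deg: front edge on plate
t=np.radians(5.5);Rt=Ro.from_euler('y',-t).as_matrix()
L=(np.array([[60,100,8],[60,-100,8],[-60,-100,8],[-60,100,8]])-[-60,0,0])@Rt.T+[-60,0,0]
q2,r=fit(p,uv,L,60);print(q2,np.degrees(q2[2]),r.round(1).tolist())
d=Ro.from_euler('z',-q[2]).apply([*(q2-q)[:2],0]);print("tray in chiller",d,np.degrees(q2[2]-q[2]))
w=arm.get_image("wrist");s=arm.read_state()
Rt=Ro.from_quat(s["ee_rot"]);print("cam in tool",Rt.inv().apply(np.array(w["xyz"])-s["position"]),"view",Rt.inv().apply(R(w)@[0,0,-1]),"up",Rt.inv().apply(R(w)@[0,1,0]))
print(Rt.as_matrix().round(3))
E
```

```text
[ 5.60188576e+02 -3.88847661e+01 -1.77859836e-01] -10.190617964528435 [[0.9, 0.8], [-1.2, 0.9], [-0.1, -1.2], [0.4, -0.5]]
[ 5.53307422e+02 -3.17830389e+01 -1.85060104e-01] -10.603162938479368 [[-0.3, -0.4], [0.4, -0.0], [0.4, 0.2], [-0.5, 0.3]]
tray in chiller [-8.02906459  5.77225607  0.        ] -0.4125449739509339
cam in tool [76.27056137  0.07814024 29.75746569] view [-2.97796438e-01 -7.46644425e-04  9.54629103e-01] up [ 9.54629395e-01 -2.59646178e-04  2.97796326e-01]
[[ 0.964 -0.267 -0.   ]
 [-0.267 -0.964 -0.   ]
 [-0.     0.    -1.   ]]
```

The tray meant is the one with the white block on the chiller, at about (291,159) in the top view. The larger bare black plate at (373,277) is the look-alike. The purple vial at (295,230) is not part of the job either. I'll move the wrist camera over the chiller to measure more precisely.

play_rows:
  moves:
    - [[0.08,-0.15,0.02],0,1]
    - [[0.17,-0.33,0.04],0,1]
    - [[0.27,-0.5,0.06],0,1]
    - [[0.37,-0.66,0.09],0,1]
    - [[0.46,-0.82,0.09],0,1]
    - [[0.56,-0.98,0.09],0,1]
    - [[0.56,-1.0,0.09],0,1]

```text
clock: 2.98
position: [336.1, 299.6, 432.1]
ee_rot: [0.991, -0.137, 0.0, -0.0]
contact_force: [1.0, 0.1, -0.8]
gripper_width: 0.2
```

play_rows:
  moves:
    - [[0.1,-0.17,0],0,1]
    - [[0.2,-0.34,0],0,1]
    - [[0.3,-0.5,0],0.1,1]
    - [[0.4,-0.66,0],0.17,1]
    - [[0.5,-0.82,0],0.17,1]
    - [[0.6,-0.98,0],0.17,1]
    - [[0.62,-1.0,0],0.17,1]

```text
clock: 3.85
position: [523.6, -2.2, 431.5]
ee_rot: [0.995, -0.095, -0.0, -0.0]
contact_force: [-0.7, 1.2, 0.0]
gripper_width: -0.0
```

play_rows:
  moves:
    - [[0.0,-0.1,0],0,1]
    - [[0.0,-0.1,0],0,1]
    - [[0.0,-0.1,0],0,1]

```text
clock: 4.22
position: [523.5, -31.1, 431.6]
ee_rot: [0.996, -0.094, -0.0, -0.0]
contact_force: [-0.3, 0.3, -0.4]
gripper_width: -0.2
```

```bash
python3 - <<'E'
from h import *
import pickle
s=arm.read_state();print(s["position"],s["ee_rot"],s["clock"],s["contact_force"])
p=arm.get_image("wrist"); save(p,"w1.png",None,1.5); pickle.dump(p,open("w1.pkl","wb"))
E
```

```text
[523.47762747 -31.1231493  431.60218334] [ 9.95553636e-01 -9.41961345e-02 -2.20732345e-05 -2.13808924e-04] 4.225 [-0.26486629  0.26926477 -0.44680573]
```

View pics/w1.png

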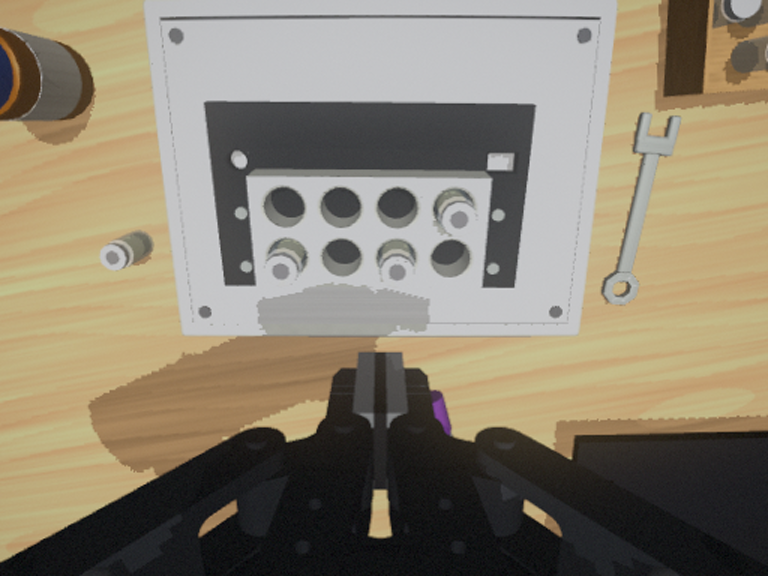

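The wrist view shows the whole tray. The round hole is at about (239,159)/1.5 and the slot at (500,161)/1.5, with three vials in their bores. I'll zoom in to get the corners.

```bash
python3 - <<'E'
from h import *
import pickle
p=pickle.load(open("w1.pkl","rb")); save(p,"w1a.png",(95,0,255,112),5);save(p,"w1b.png",(250,0,410,112),5);save(p,"w1c.png",(95,112,255,224),5);save(p,"w1d.png",(250,112,410,224),5)
E
```

```text
(no output)
```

View pics/w1a.png

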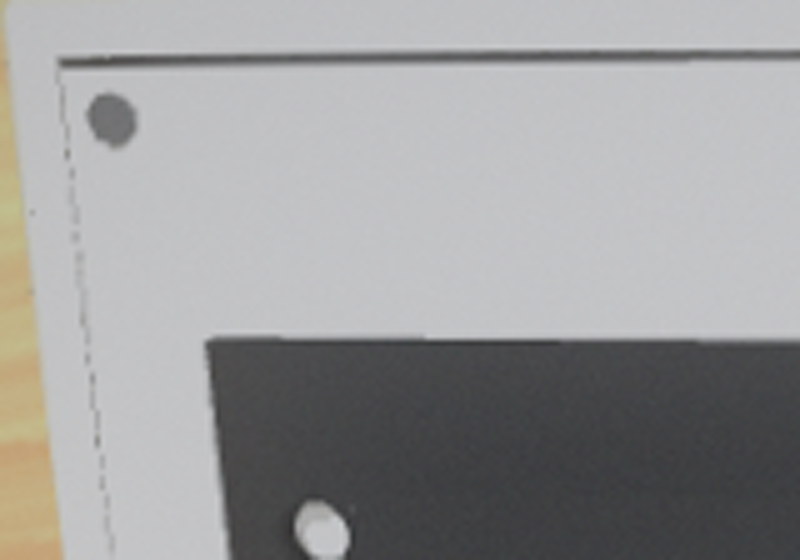

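View pics/w1b.png

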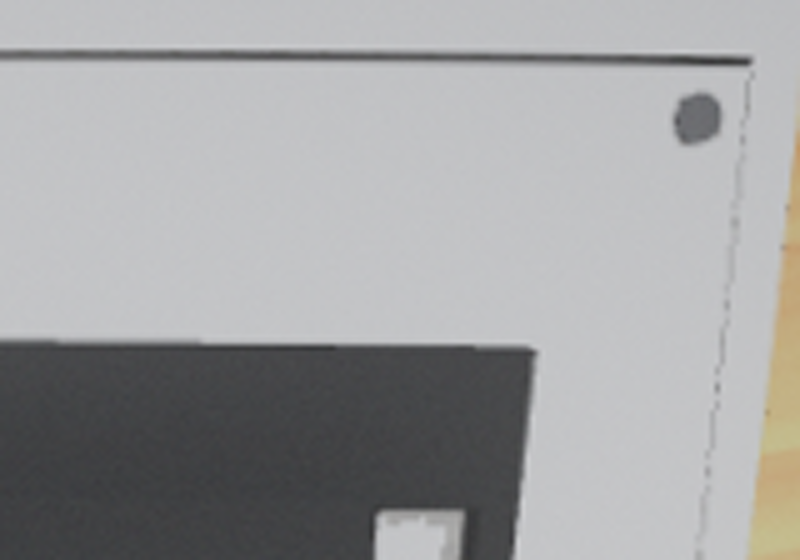

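View pics/w1c.png

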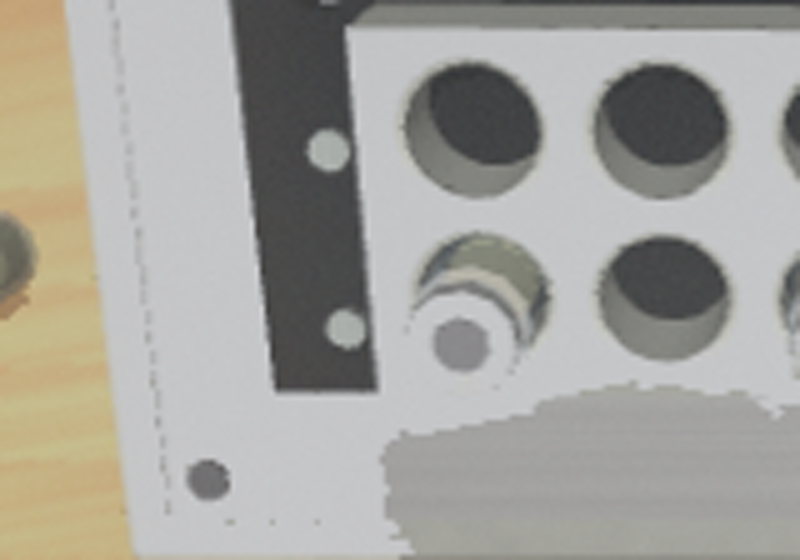

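View pics/w1d.png

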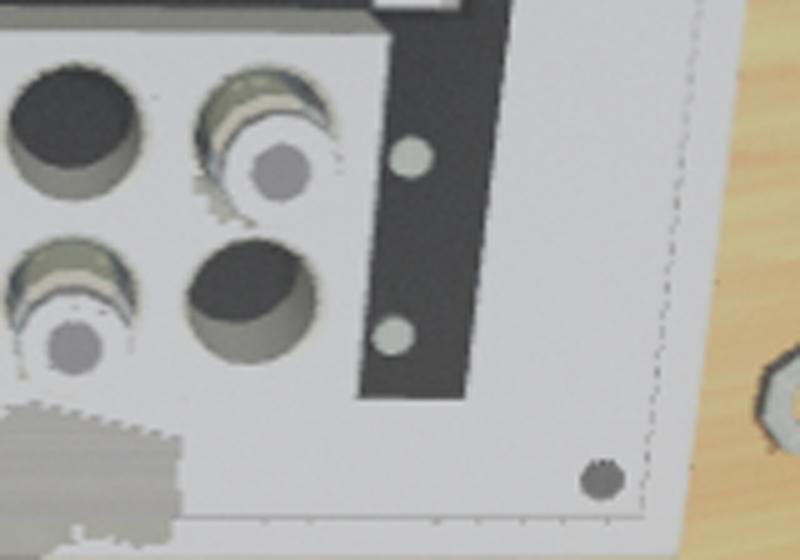

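```bash
python3 - <<'E'
from h import *
import pickle
p=pickle.load(open("w1.pkl","rb"))
uv=np.array([(106.6,12.9),(400.2,13),(378.6,215.6),(128.8,215.8)])-.4
L=np.array([[100,135,0],[100,-135,0],[-100,-135,0],[-100,135,0]])
q,r=fit(p,uv,L,60);print(q,np.degrees(q[2]),r.round(1).tolist())
uv=np.array([(136.2,68.4),(357.6,69.8),(343.2,191.8),(150,190.2)])-.4
for a in (5,5.5,6):
    t=np.radians(a);Rt=Ro.from_euler('y',-t).as_matrix()
    L=(np.array([[60,100,8],[60,-100,8],[-60,-100,8],[-60,100,8]])-[-60,0,0])@Rt.T+[-60,0,0]
    q2,r=fit(p,uv,L,60);print(q2,np.degrees(q2[2]),r.round(1).tolist())
    d=Ro.from_euler('z',-q[2]).apply([*(q2-q)[:2],0]);print("tray in chiller",d,np.degrees(q2[2]-q[2]))
E
```

```text
[ 5.61442964e+02 -3.80687615e+01 -1.88068710e-01] -10.775543343735967 [[0.8, 0.5], [-0.6, 0.1], [-1.0, -0.6], [0.8, -0.7]]
[ 5.53695549e+02 -2.99365031e+01 -1.96587086e-01] -11.2636103513573 [[0.5, -0.1], [-0.7, 0.1], [-0.1, -0.1], [0.3, -0.0]]
tray in chiller [-9.13122957  6.54039118  0.        ] -0.4880670076213353
[ 5.53781975e+02 -2.99655686e+01 -1.96620976e-01] -11.265552097847241 [[0.1, -0.1], [-0.3, 0.2], [-0.1, -0.1], [0.3, -0.1]]
tray in chiller [-9.04089308  6.5279966   0.        ] -0.490008754111275
[ 5.53873833e+02 -2.99957542e+01 -1.96654591e-01] -11.26747808616271 [[-0.3, -0.1], [0.0, 0.3], [-0.1, -0.2], [0.4, -0.1]]
tray in chiller [-8.9450117   6.51551714  0.        ] -0.49193474242674357
```

play_rows:
  moves:
    - [[0.07,0.16,-0.1],0,1]
    - [[0.147,0.323,-0.2],0,1]
    - [[0.147,0.323,-0.35],0,1]
    - [[0.147,0.323,-0.48],0,1]
    - [[0.147,0.323,-0.56],0,1]
    - [[0.147,0.323,-0.59],0,1]
    - [[0.147,0.323,-0.595],0,1]
    - [[0.147,0.323,-0.595],0,1]

```text
clock: 5.28
position: [568.0, 66.3, 254.4]
ee_rot: [0.996, -0.094, 0.001, -0.001]
contact_force: [-0.6, 0.1, 0.6]
gripper_width: -0.1
```

```bash
python3 - <<'E'
from h import *
s=arm.read_state();print(s["position"],s["clock"],s["contact_force"])
p=arm.get_image("wrist"); save(p,"w2.png",None,1.5)
p=arm.get_image("side"); save(p,"s2.png",(230,100,390,220),5)
E
```

```text
[567.9534752   66.30379142 254.37390527] 5.275 [-0.57897678  0.10237649  0.62273124]
```

View pics/w2.png

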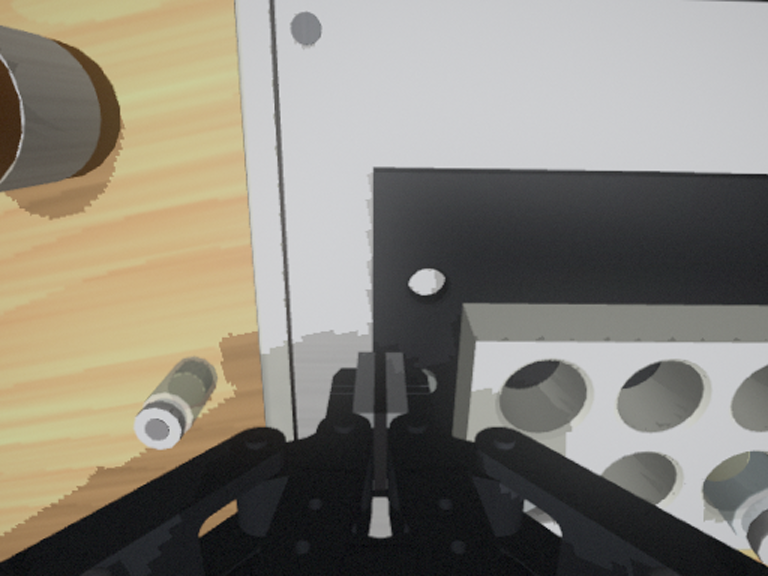

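View pics/s2.png

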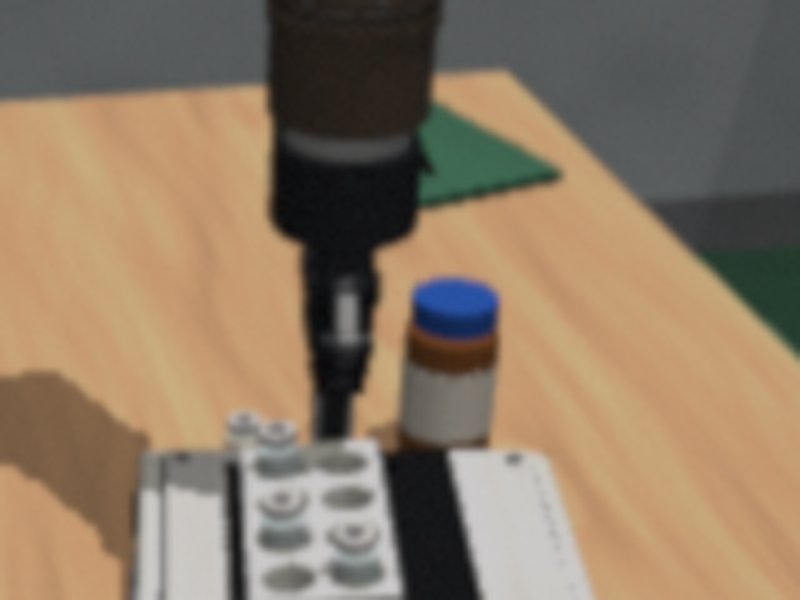

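The fingertips are at z≈81 just left of the block, and the knuckles would come close to vial_2's cap if I pushed there. I'll push on the base plate's left edge instead, with the tips low.

play_rows:
  moves:
    - [[0.008,0.04,0],0,1]
    - [[0.014,0.07,0],0,1]
    - [[0.014,0.07,-0.02],0,1]
    - [[0.014,0.07,-0.047],0,1]
    - [[0.014,0.07,-0.05],0,1]
    - [[0.014,0.07,-0.05],0,1]

```text
clock: 6.12
position: [572.1, 86.9, 239.1]
ee_rot: [0.996, -0.094, 0.001, -0.001]
contact_force: [-0.2, 1.6, 0.7]
gripper_width: 0.3
```

```bash
python3 - <<'E'
from h import *
s=arm.read_state();print(s["position"],s["clock"],s["contact_force"])
p=arm.get_image("wrist"); save(p,"w3.png",(130,60,370,240),3.3)
E
```

```text
[572.0525737   86.86638645 239.08708624] 6.125 [-0.17881588  1.62637251  0.71838413]
```

View pics/w3.png

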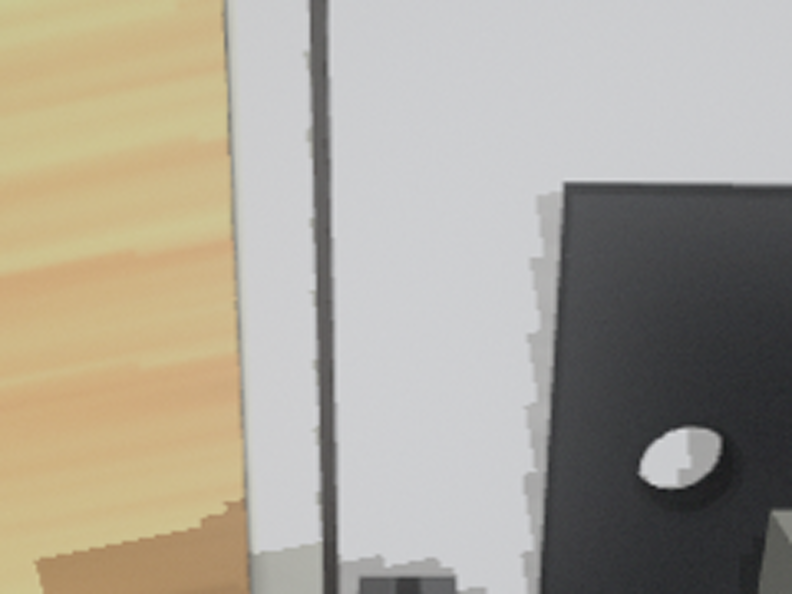

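play_rows:
  moves:
    - [[-0.0025,-0.013,0],0,1]
    - [[-0.005,-0.026,0],0,1]
    - [[-0.0055,-0.029,0],0,1]
    - [[-0.006,-0.032,0],0,1]
    - [[-0.006,-0.032,0],0,1]

```text
clock: 6.8
position: [570.7, 77.6, 239.6]
ee_rot: [0.996, -0.094, 0.002, -0.001]
contact_force: [1.4, 2.6, -0.2]
gripper_width: 0.2
```

```bash
python3 - <<'E'
from h import *
s=arm.read_state();print(s["position"],s["clock"],s["contact_force"])
p=arm.get_image("wrist"); save(p,"w4.png",(130,60,370,240),3.3)
E
```

```text
[570.70261509  77.59867809 239.62633882] 6.8 [ 1.41065762  2.5866172  -0.24150095]
```

View pics/w4.png

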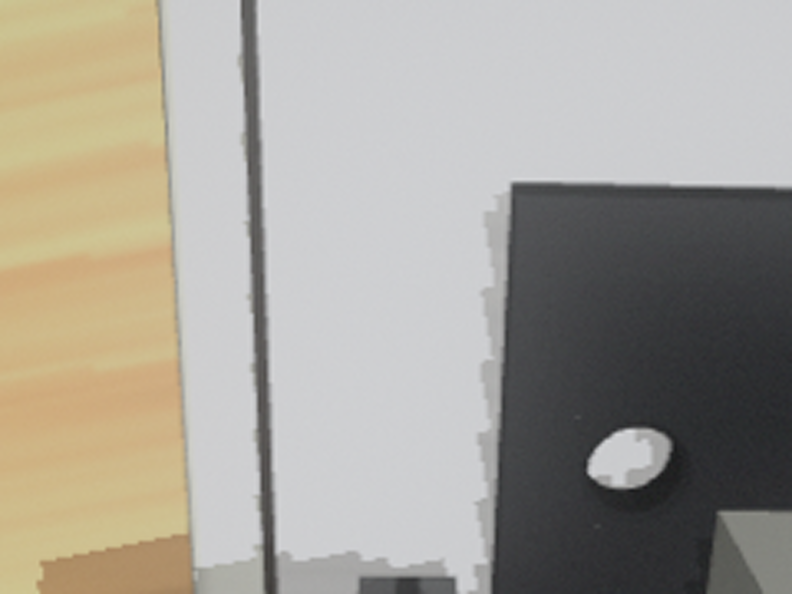

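```bash
cat >> h.py <<'E'
def gap(p,corner,e1,e2,zc=79.5):
    # distance of tray corner to plate left edge line (px coordinates of full image)
    c=back(p,corner,zc)[0][:2]; a,b=back(p,[e1,e2],60)[:,:2]
    d=(b-a)/np.linalg.norm(b-a); n=np.array([-d[1],d[0]])
    return abs((c-a)@n), np.degrees(np.arctan2(d[1],d[0]))
E
python3 - <<'E'
from h import *
p=arm.get_image("wrist")
f=lambda u,v:((u+.5)/3.3-.5+130,(v+.5)/3.3-.5+60)
import copy
p0=copy.deepcopy(p); p0["xyz"]=np.array(p["xyz"])+np.array([572.05-570.70,86.87-77.6,239.09-239.63])
print(gap(p0,f(565,184),f(327,0),f(338,594)))
print(gap(p,f(512,184),f(256,0),f(276,594)))
E
```

```text
(np.float64(28.223729487100403), np.float64(169.18661633908084))
(np.float64(31.277135755637495), np.float64(169.06787119692768))
```

play_rows:
  moves:
    - [[0.002,0.01,0],0,1]
    - [[-0.025,0.015,0],0,1]
    - [[-0.047,0.019,0],0,1]
    - [[-0.047,0.019,0],0,1]
    - [[-0.048,0.014,0],0,1]
    - [[-0.049,0.009,0],0,1]
    - [[-0.05,0.005,0],0,1]
    - [[-0.051,0.0,0],0,1]
    - [[-0.051,-0.003,0],0,1]
    - [[-0.051,-0.003,0],0,1]

```text
clock: 8.15
position: [555.4, 76.6, 239.6]
ee_rot: [0.996, -0.094, 0.002, -0.001]
contact_force: [-0.1, 0.8, 0.4]
gripper_width: 0.2
```

```bash
python3 - <<'E'
from h import *
s=arm.read_state();print(s["position"],s["clock"],s["contact_force"])
p=arm.get_image("wrist"); save(p,"w5.png",(130,60,370,240),3.3)
import pickle; pickle.dump(p,open("w5.pkl","wb"))
E
```

```text
[555.39030932  76.57141375 239.59258391] 8.15 [-0.08153252  0.77841074  0.43227061]
```

View pics/w5.png

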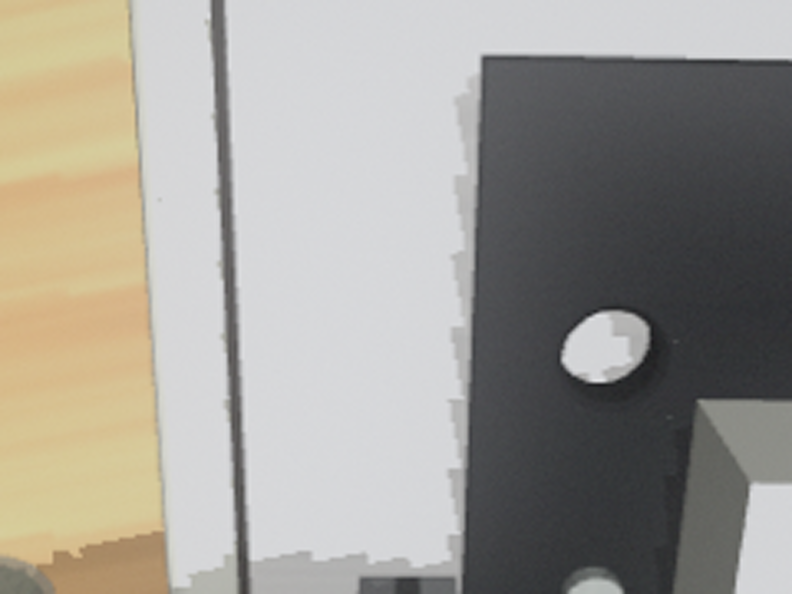

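```bash
python3 - <<'E'
from h import *
import pickle
p=pickle.load(open("w5.pkl","rb"))
f=lambda u,v:((u+.5)/3.3-.5+130,(v+.5)/3.3-.5+60)
print(gap(p,f(483,57),f(226,0),f(249,594)))
c=back(p,[f(483,57),f(792,61)],79.5)[:,:2]; d=c[1]-c[0]; print("rear edge yaw",np.degrees(np.arctan2(d[1],d[0]))+90)
c=back(p,f(483,57),79.5)[0][:2],back(p,f(462,594),66.5)[0][:2]; d=c[0]-c[1];print("left edge yaw",np.degrees(np.arctan2(d[1],d[0])))
E
```

```text
(np.float64(31.458765992567216), np.float64(168.9269580926321))
rear edge yaw -11.196424346224973
left edge yaw -11.366936611246674
```

play_rows:
  moves:
    - [[-0.0006,-0.003,0],0,1]
    - [[-0.001,-0.006,0],0,1]
    - [[-0.0017,-0.009,0],0,1]
    - [[-0.0022,-0.012,0],0,1]
    - [[-0.0027,-0.0145,0],0,1]
    - [[-0.0027,-0.0145,0],0,1]

```text
clock: 8.95
position: [554.7, 72.1, 239.6]
ee_rot: [0.996, -0.094, 0.002, -0.001]
contact_force: [-0.4, 2.1, -0.9]
gripper_width: 0.1
```

```bash
python3 - <<'E'
from h import *
s=arm.read_state();print(s["position"],s["clock"],s["contact_force"])
p=arm.get_image("wrist"); save(p,"w6.png",(130,60,370,240),3.3)
import pickle; pickle.dump(p,open("w6.pkl","wb"))
E
```

```text
[554.65045212  72.11424747 239.61553501] 8.95 [-0.44079403  2.10573447 -0.92496134]
```

View pics/w6.png

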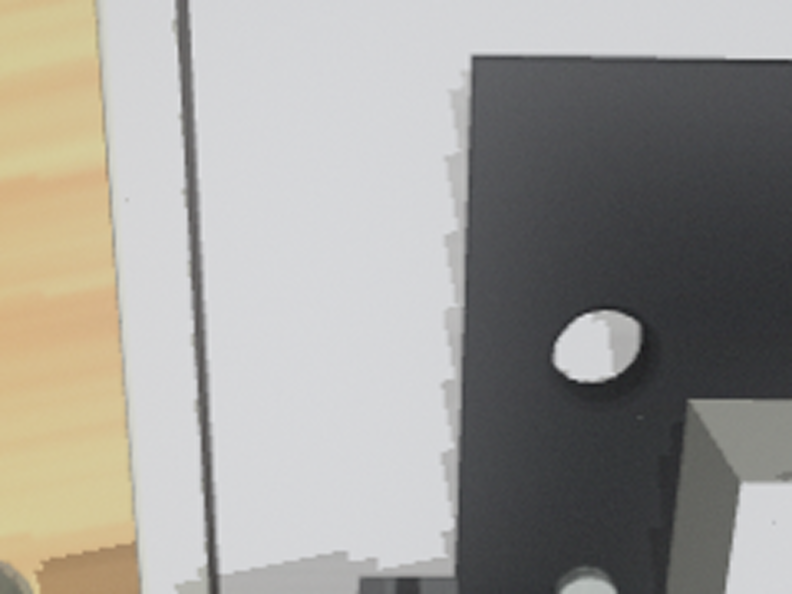

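```bash
python3 - <<'E'
from h import *
import pickle
p=pickle.load(open("w6.pkl","rb"))
f=lambda u,v:((u+.5)/3.3-.5+130,(v+.5)/3.3-.5+60)
print(gap(p,f(472,57),f(190,0),f(219,594)))
c=back(p,[f(472,57),f(792,60)],79.5)[:,:2]; d=c[1]-c[0]; print("rear edge yaw",np.degrees(np.arctan2(d[1],d[0]))+90)
c=back(p,f(472,57),79.5)[0][:2],back(p,f(457,594),66.5)[0][:2]; d=c[0]-c[1];print("left edge yaw",np.degrees(np.arctan2(d[1],d[0])))
E
```

```text
(np.float64(34.797758290077226), np.float64(169.0303163801249))
rear edge yaw -10.993921967109188
left edge yaw -10.937474334382985
```

play_rows:
  moves:
    - [[0.006,0.033,0],0,1]
    - [[0.006,0.033,0.12],0,1]
    - [[0.006,0.033,0.3],0,1]
    - [[-0.1,-0.07,0.33],0,1]
    - [[-0.2,-0.19,0.33],0,0]
    - [[-0.289,-0.307,0.33],0,-1]
    - [[-0.289,-0.307,0.25],0,-1]
    - [[-0.289,-0.307,0.12],0,-1]
    - [[-0.289,-0.307,0.05],0,-1]
    - [[-0.289,-0.307,0.04],0,-1]
    - [[-0.289,-0.307,0.04],0,-1]

```text
clock: 10.38
position: [468.3, -20.0, 252.1]
ee_rot: [0.996, -0.094, 0.002, -0.0]
contact_force: [0.2, -0.0, -0.0]
gripper_width: 85.3
```

```bash
python3 - <<'E'
from h import *
import pickle
s=arm.read_state();print(s["position"],s["ee_rot"],s["clock"],s["contact_force"],s["gripper_width"])
p=arm.get_image("wrist"); save(p,"w7.png",None,1.5); pickle.dump(p,open("w7.pkl","wb"))
p=arm.get_image("side"); save(p,"s7.png",(200,120,360,240),5)
E
```

```text
[468.26966875 -20.01526684 252.09717219] [ 9.95609243e-01 -9.35864462e-02  1.89102479e-03 -4.87042523e-04] 10.375 [ 0.17776071 -0.02834028 -0.0487765 ] 85.32833668894304
```

View pics/w7.png

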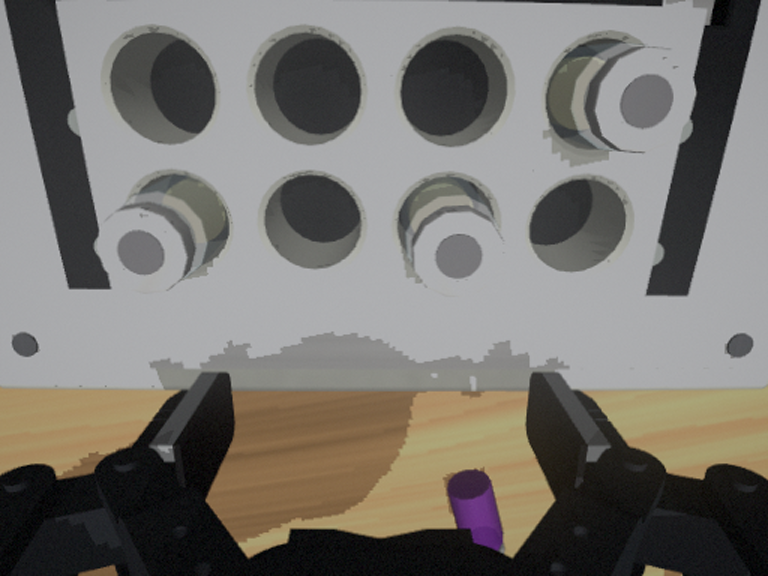

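View pics/s7.png

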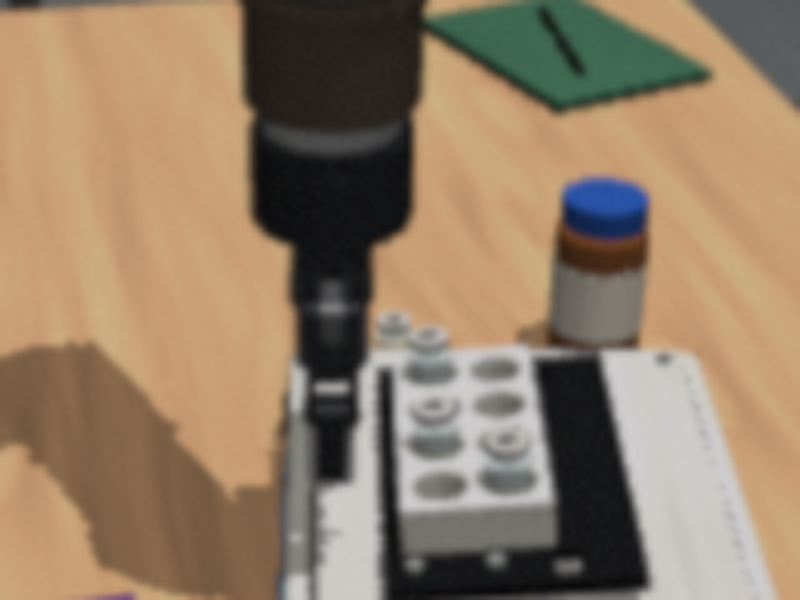

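play_rows:
  moves:
    - [[0,0,-0.03],0,-1]
    - [[0,0,-0.052],0,-1]
    - [[0,0,-0.052],0,-1]
    - [[0.02,-0.004,-0.052],0,-1]
    - [[0.04,-0.008,-0.052],0,-1]
    - [[0.06,-0.012,-0.052],0,-1]
    - [[0.066,-0.013,-0.052],0,-1]
    - [[0.072,-0.014,-0.052],0,-1]
    - [[0.076,-0.015,-0.052],0,-1]
    - [[0.08,-0.0155,-0.052],0,-1]

```text
clock: 11.72
position: [490.7, -24.8, 236.6]
ee_rot: [0.996, -0.094, -0.0, -0.0]
contact_force: [-6.0, 2.8, 5.9]
gripper_width: 85.4
```

```bash
python3 - <<'E'
from h import *
import pickle
s=arm.read_state();print(s["position"],s["ee_rot"],s["clock"],s["contact_force"],s["wrist_torque"])
p=arm.get_image("wrist"); save(p,"w8.png",None,1.5); pickle.dump(p,open("w8.pkl","wb"))
p=arm.get_image("side"); save(p,"s8.png",(200,120,360,240),5)
E
```

```text
[490.68846835 -24.75611269 236.62816387] [ 9.95530854e-01 -9.44360210e-02 -8.20317621e-05 -3.86393480e-04] 11.725 [-6.02043303  2.84940736  5.93584202] [ 0.49235784  1.81253334 -0.32899973]
```

View pics/w8.png

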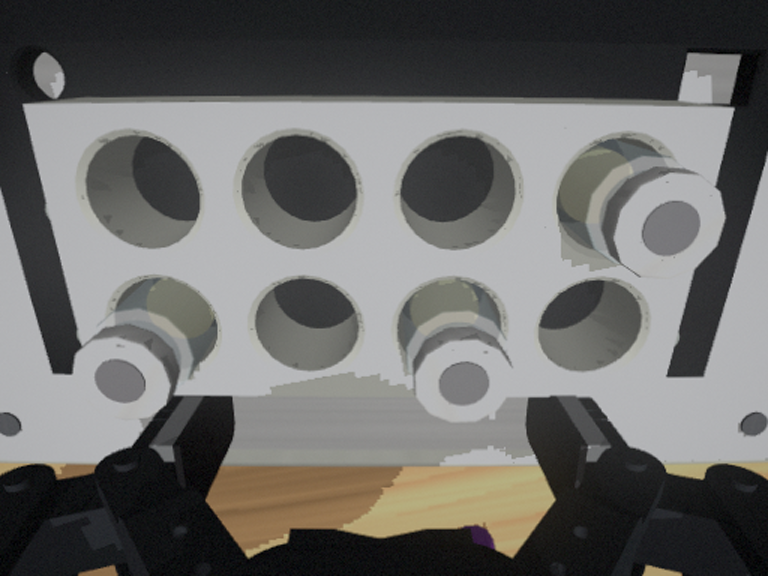

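View pics/s8.png

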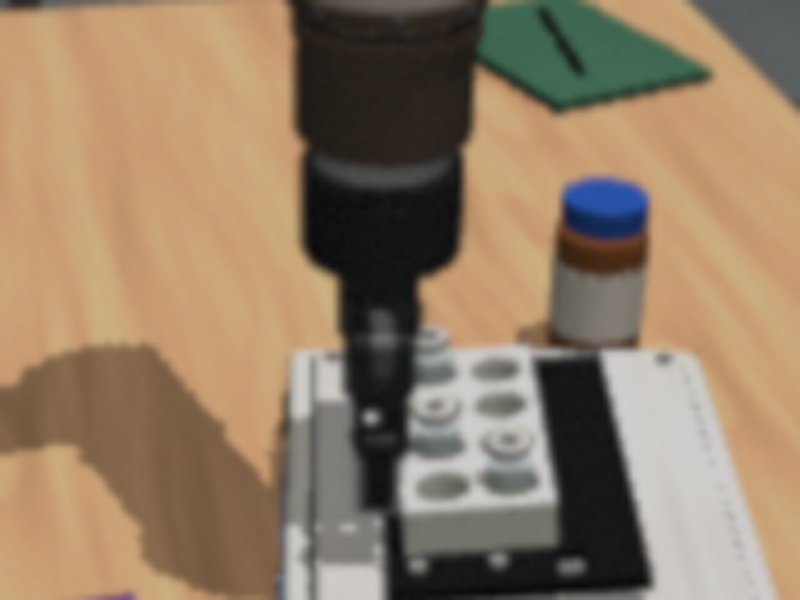

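Contact was made on the block (about 6 N). But the finger's upper part is close to vial_2's cap, so I'll back off and push the low base-plate edge with half-open fingers instead.

play_rows:
  moves:
    - [[-0.02,0.004,0],0,-1]
    - [[-0.06,0.012,0],0,-1]
    - [[-0.08,0.0155,0],0,-0.5]
    - [[-0.08,0.0155,0],0,0]
    - [[-0.08,0.0155,0],0,0]
    - [[-0.08,0.0155,0],0,0]
    - [[-0.08,0.0155,0],0,0]

```text
clock: 12.7
position: [466.9, -20.2, 236.6]
ee_rot: [0.996, -0.094, 0.0, -0.0]
contact_force: [0.1, 0.2, -0.4]
gripper_width: 42.8
```

```bash
python3 - <<'E'
from h import *
import pickle
s=arm.read_state();print(s["position"],s["ee_rot"],s["clock"],s["contact_force"],s["gripper_width"])
p=arm.get_image("wrist"); save(p,"w9.png",None,1.5); pickle.dump(p,open("w9.pkl","wb"))
p=arm.get_image("side"); save(p,"s9.png",(200,120,360,240),5)
E
```

```text
[466.94838831 -20.19500196 236.60849035] [ 9.95537084e-01 -9.43704885e-02  1.26445168e-04 -3.31596101e-04] 12.7 [ 0.14277609  0.21035269 -0.40595363] 42.77897176877708
```

View pics/w9.png

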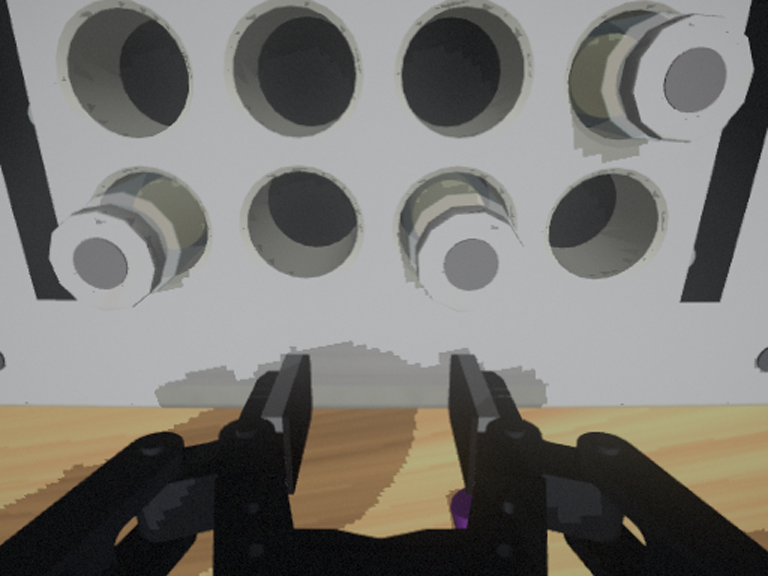

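View pics/s9.png

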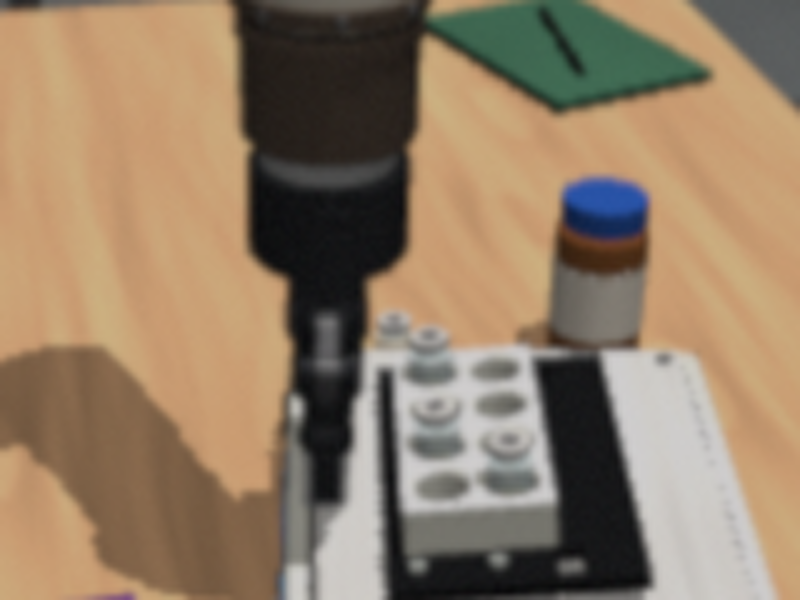

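play_rows:
  moves:
    - [[0,0,-0.007],0,0]
    - [[0,0,-0.007],0,0]
    - [[0.02,-0.004,-0.007],0,0]
    - [[0.039,-0.0075,-0.007],0,0]
    - [[0.045,-0.0087,-0.007],0,0]
    - [[0.05,-0.0096,-0.007],0,0]
    - [[0.055,-0.0106,-0.007],0,0]
    - [[0.06,-0.0116,-0.007],0,0]
    - [[0.065,-0.0125,-0.007],0,0]
    - [[0.07,-0.0135,-0.007],0,0]
    - [[0.07,-0.0135,-0.007],0,0]

```text
clock: 14.18
position: [485.8, -24.5, 234.0]
ee_rot: [0.996, -0.095, -0.003, 0.001]
contact_force: [-5.9, 1.1, 3.0]
gripper_width: 42.7
```

```bash
python3 - <<'E'
from h import *
import pickle
s=arm.read_state();print(s["position"],s["ee_rot"],s["clock"],s["contact_force"],s["wrist_torque"])
p=arm.get_image("wrist"); save(p,"w10.png",None,1.5); pickle.dump(p,open("w10.pkl","wb"))
p=arm.get_image("side"); save(p,"s10.png",(200,120,360,240),5)
E
```

```text
[485.79719817 -24.50502233 234.03156508] [ 9.95509145e-01 -9.46067565e-02 -3.29441543e-03  5.01121074e-04] 14.175 [-5.89221299  1.10854918  3.01505375] [0.47762738 1.77396918 0.02094348]
```

View pics/w10.png

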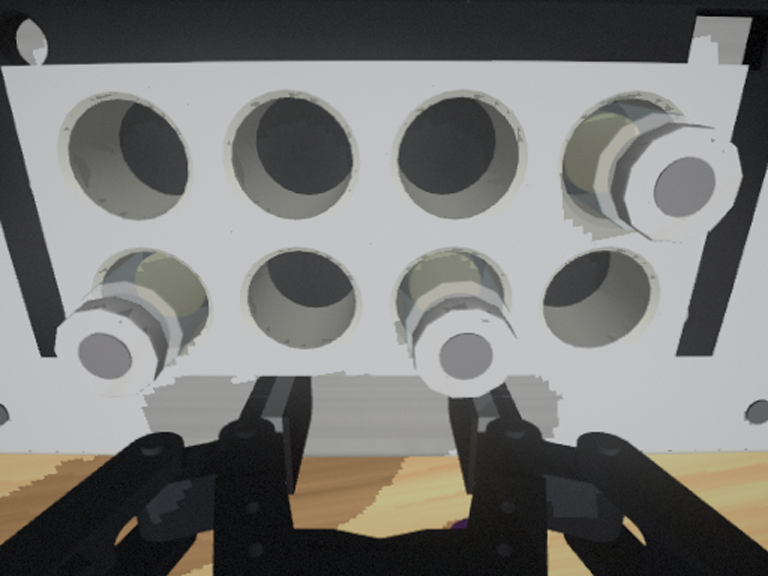

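View pics/s10.png

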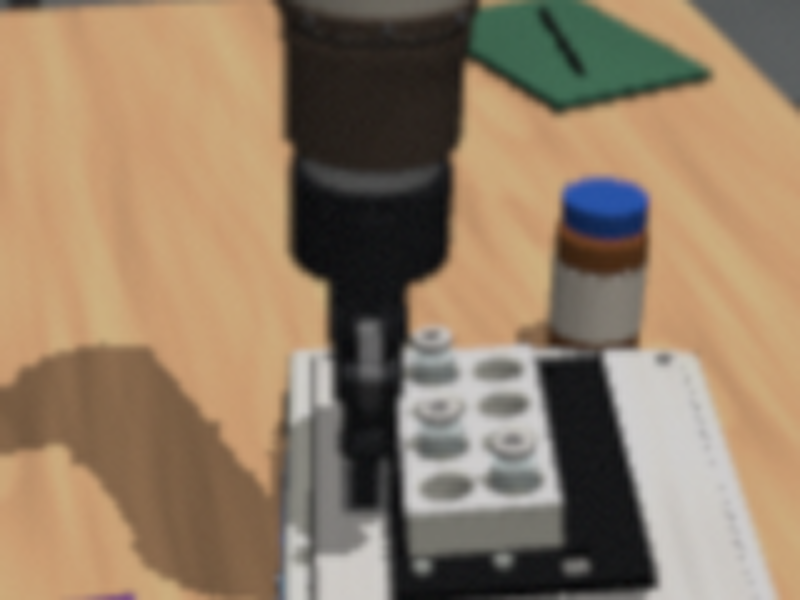

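play_rows:
  moves:
    - [[0.008,-0.0015,0],0,0]
    - [[0.012,-0.0023,0],0,0]
    - [[0.016,-0.003,0],0,0]
    - [[0.02,-0.0038,0],0,0]
    - [[0.024,-0.0046,0],0,0]
    - [[0.028,-0.0054,0],0,0]
    - [[0.032,-0.0061,0],0,0]
    - [[0.032,-0.0061,0],0,0]

```text
clock: 15.28
position: [492.7, -26.8, 233.5]
ee_rot: [0.995, -0.095, -0.008, 0.002]
contact_force: [-8.4, 0.4, 5.3]
gripper_width: 43.0
```

```bash
python3 - <<'E'
from h import *
import pickle
s=arm.read_state();print(s["position"],s["ee_rot"],s["clock"],s["contact_force"],s["wrist_torque"])
p=arm.get_image("wrist"); save(p,"w11.png",None,1.5); pickle.dump(p,open("w11.pkl","wb"))
p=arm.get_image("side"); save(p,"s11.png",(200,120,360,240),5)
p=arm.get_image("top"); save(p,"t11.png",(230,100,360,210),6)
E
```

```text
[492.74995005 -26.84102009 233.48206782] [ 0.99545433 -0.09493049 -0.00750291  0.00160766] 15.275 [-8.44063609  0.36609575  5.25552949] [0.36966852 2.27351908 0.02961544]
```

View pics/w11.png

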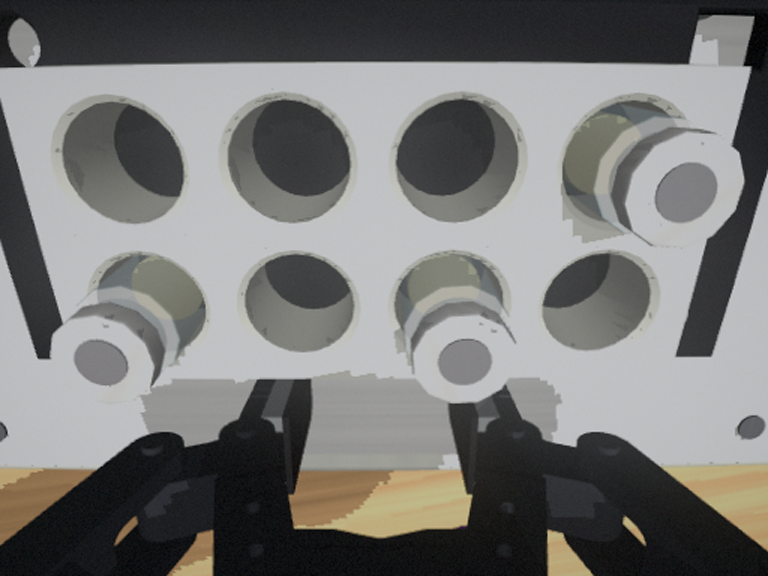

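View pics/s11.png

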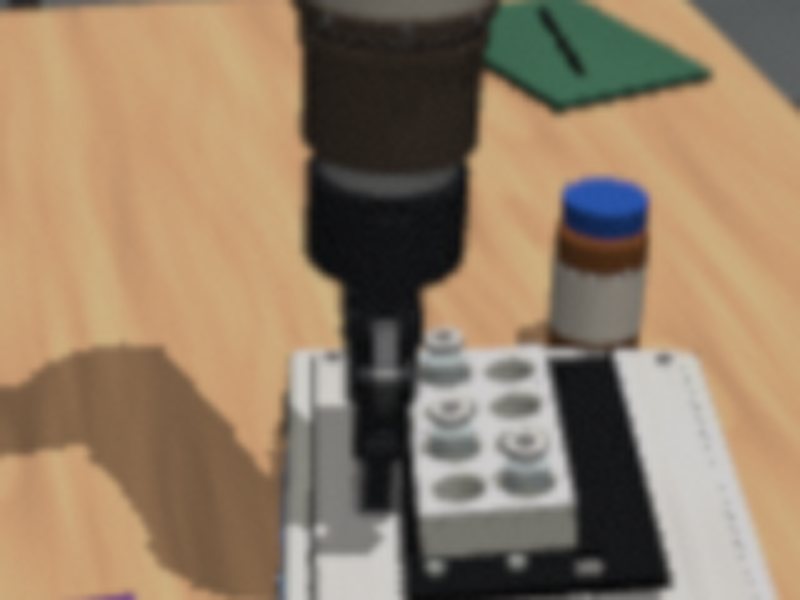

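View pics/t11.png

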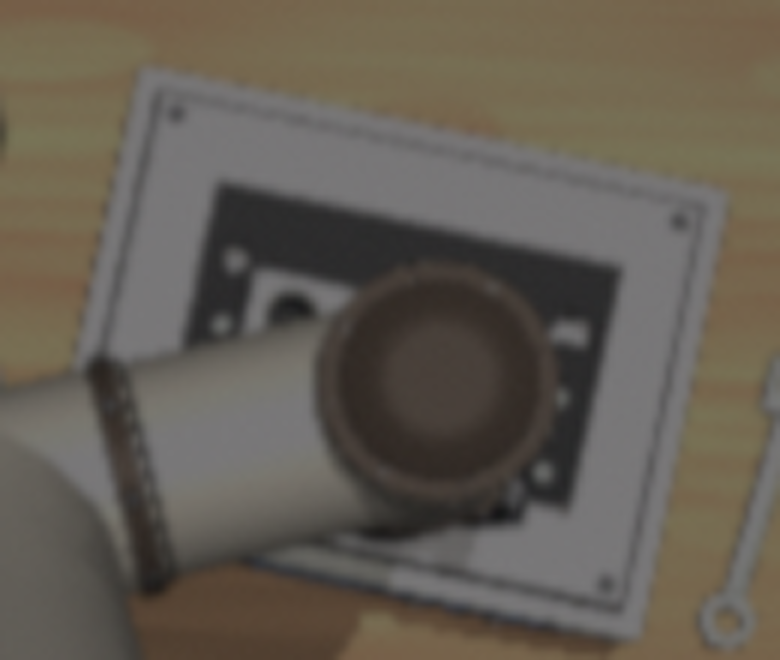

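play_rows:
  moves:
    - [[0.008,-0.001,0.003],0,0]
    - [[0.012,-0.0018,0.003],0,0]
    - [[0.016,-0.0025,0.003],0,0]
    - [[0.02,-0.0033,0.003],0,0]
    - [[0.023,-0.004,0.003],0,0]
    - [[0.023,-0.004,0.003],0,0]

```text
clock: 16.18
position: [497.6, -28.4, 233.7]
ee_rot: [0.995, -0.095, -0.011, 0.002]
contact_force: [-6.6, 1.9, 3.4]
gripper_width: 43.0
```

```bash
python3 - <<'E'
from h import *
import pickle
s=arm.read_state();print(s["position"],s["ee_rot"],s["clock"],s["contact_force"],s["wrist_torque"])
p=arm.get_image("wrist"); save(p,"w12.png",None,1.5); pickle.dump(p,open("w12.pkl","wb"))
p=arm.get_image("side"); save(p,"s12.png",(200,120,360,240),5)
E
```

```text
[497.64636602 -28.38530983 233.6601346 ] [ 0.99539715 -0.09518603 -0.01087353  0.00242722] 16.175 [-6.64379     1.90470228  3.35895519] [0.46767552 1.85108315 0.06883139]
```

View pics/w12.png

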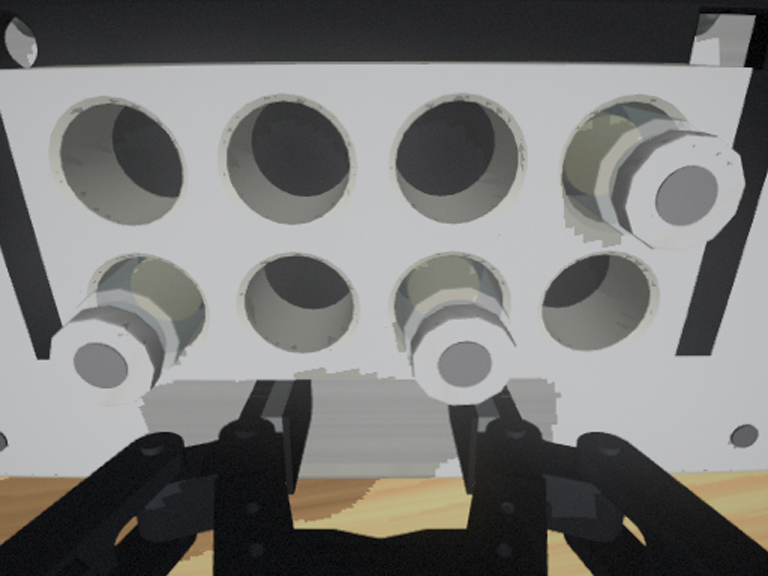

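View pics/s12.png

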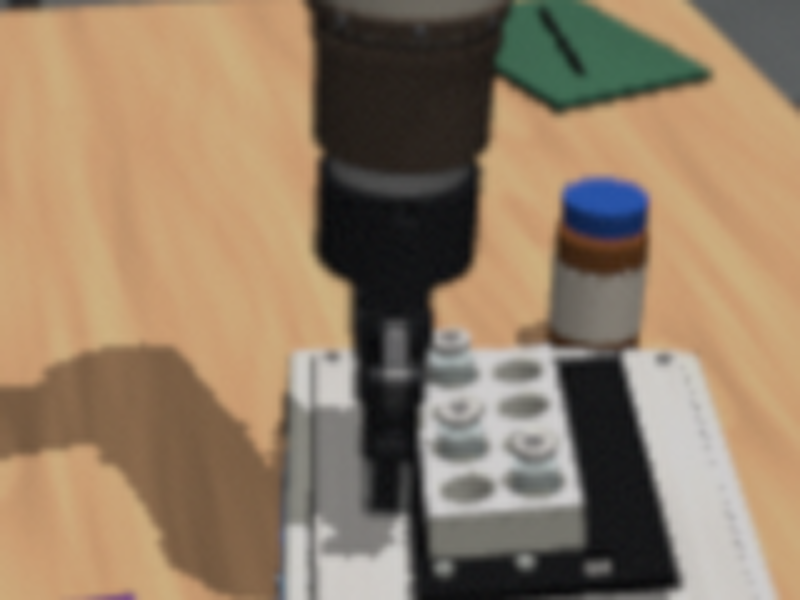

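```bash
python3 - <<'E'
from h import *
import pickle
C=np.array([561.4,-38.1,0]);yaw=np.radians(-10.9)
ch=lambda X:Ro.from_euler('z',-yaw).apply(np.atleast_2d(X)-C).round(1).tolist()
s=arm.read_state();r=Ro.from_quat(s["ee_rot"])
print("tip",ch(s["position"]+r.apply([[11,0,171],[0,0,171]])),(s["position"]+r.apply([11,0,171]))[2],r.apply([0,0,1]))
for n,pts in (("w8",[(52,374),(686,377)]),("w10",[(42,356),(694,356)]),("w12",[(40,359),(693,355)])):
    p=pickle.load(open(n+".pkl","rb"))
    print(n,"front corners",ch(back(p,(np.array(pts)+.5)/1.5-.5,68)))
p=pickle.load(open("w12.pkl","rb"));save(p,"w12a.png",(0,0,60,60),10);save(p,"w12b.png",(440,0,512,60),10)
E
```

```text
tip [[-57.0, -3.7, 62.5], [-68.0, -3.7, 62.7]] 62.4637847960349 [-0.02196385 -0.00276195 -0.99975495]
w8 front corners [[-69.2, 101.3, 68.0], [-69.8, -94.6, 68.0]]
w10 front corners [[-67.6, 100.0, 68.0], [-67.4, -95.2, 68.0]]
w12 front corners [[-58.0, 97.6, 68.0], [-57.3, -97.2, 68.0]]
```

View pics/w12a.png

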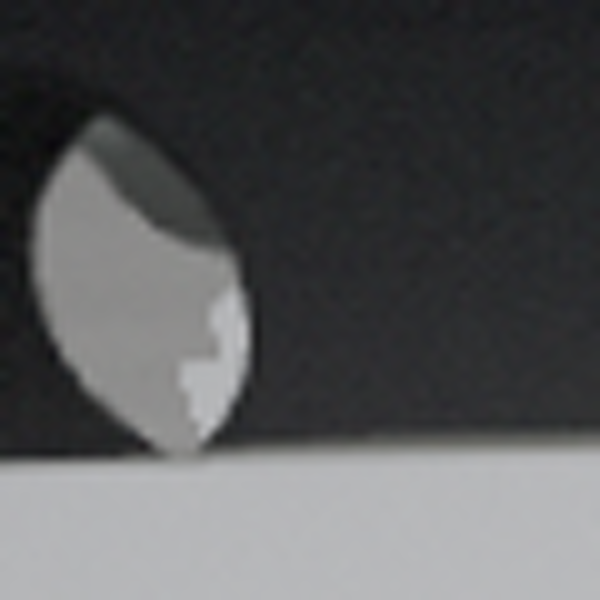

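View pics/w12b.png

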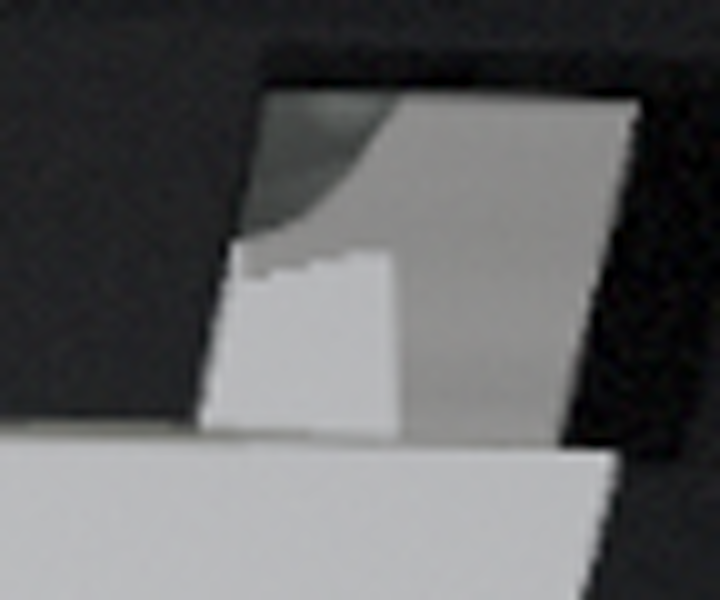

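play_rows:
  moves:
    - [[0.008,-0.001,0.003],0,0]
    - [[0.012,-0.0015,0.003],0,0]
    - [[0.016,-0.0022,0.003],0,0]
    - [[0.02,-0.003,0.003],0,0]
    - [[0.023,-0.0035,0.003],0,0]
    - [[0.023,-0.0035,0.003],0,0]

```text
clock: 17.02
position: [503.5, -29.4, 234.2]
ee_rot: [0.995, -0.095, -0.013, 0.003]
contact_force: [-6.2, 2.4, 2.9]
gripper_width: 42.6
```

```bash
python3 - <<'E'
from h import *
import pickle
s=arm.read_state();print(s["position"],s["ee_rot"],s["clock"],s["contact_force"],s["wrist_torque"])
p=arm.get_image("wrist"); save(p,"w13.png",None,1.5); pickle.dump(p,open("w13.pkl","wb"))
p=arm.get_image("side"); save(p,"s13.png",(200,120,360,240),5)
E
```

```text
[503.54191784 -29.38113746 234.22555288] [ 0.99536533 -0.09529135 -0.01267072  0.00262223] 17.025 [-6.18671178  2.43286216  2.90733447] [1.04610713 1.59764746 0.15404438]
```

View pics/w13.png

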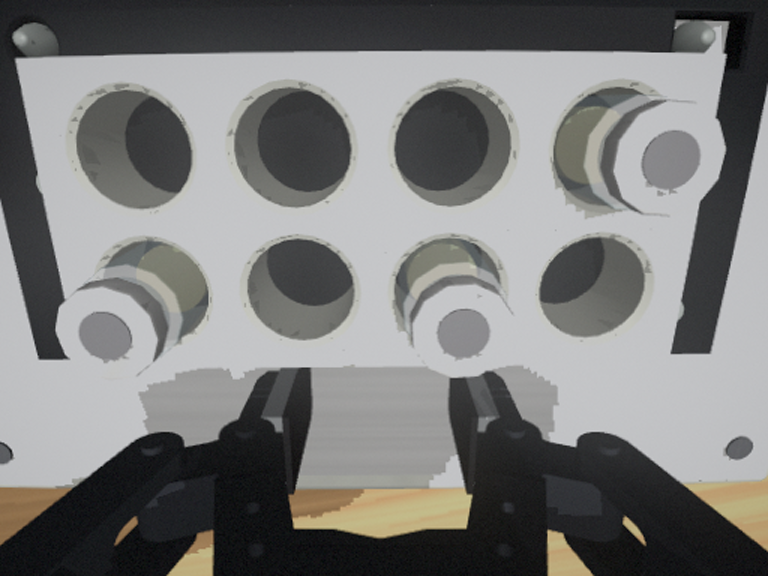

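View pics/s13.png

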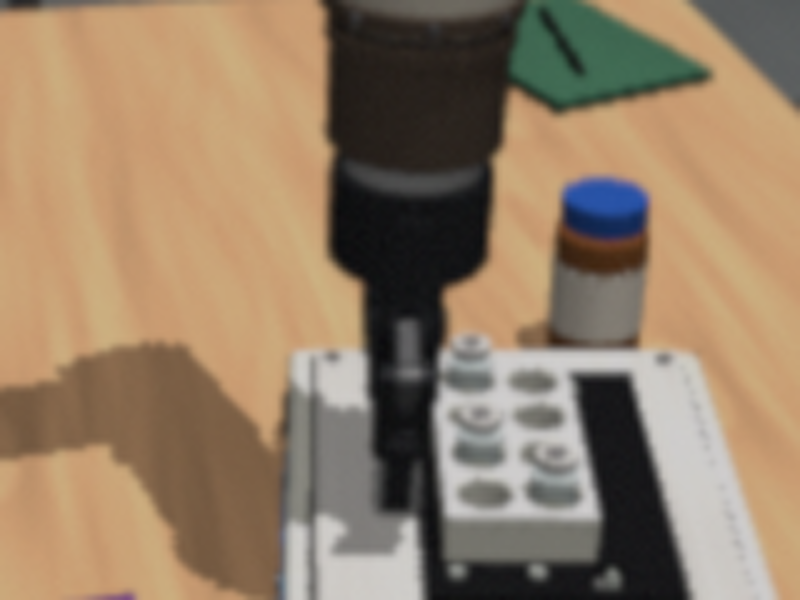

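Both pins now show through their holes, so the tray has dropped. I'll back away and check from above.

play_rows:
  moves:
    - [[-0.02,0.004,0],0,0]
    - [[-0.08,0.015,0],0,0]
    - [[-0.13,0.025,0.05],0,0]
    - [[-0.13,0.025,0.2],0,0]
    - [[-0.1,0.02,0.36],0,0.5]
    - [[0.0,0.0,0.5],0,1]
    - [[0.07,-0.01,0.6],0,1]
    - [[0.07,-0.01,0.66],0,1]
    - [[0.07,-0.01,0.66],0,1]

```text
clock: 18.25
position: [525.0, -32.5, 433.8]
ee_rot: [0.995, -0.095, -0.01, 0.002]
contact_force: [-0.9, 0.1, 0.3]
gripper_width: -0.1
```

```bash
python3 - <<'E'
from h import *
import pickle
s=arm.read_state();print(s["position"],s["ee_rot"],s["clock"],s["contact_force"])
p=arm.get_image("wrist"); save(p,"w14.png",None,1.5); pickle.dump(p,open("w14.pkl","wb"))
save(p,"w14a.png",(130,60,210,130),7);save(p,"w14b.png",(300,60,380,130),7)
p=arm.get_image("side"); save(p,"s14.png",(230,140,360,240),6)
E
```

```text
[525.00573637 -32.49161886 433.81582665] [ 0.99538328 -0.09542677 -0.01008667  0.00202743] 18.25 [-0.90679108  0.09309006  0.25426666]
```

View pics/w14.png

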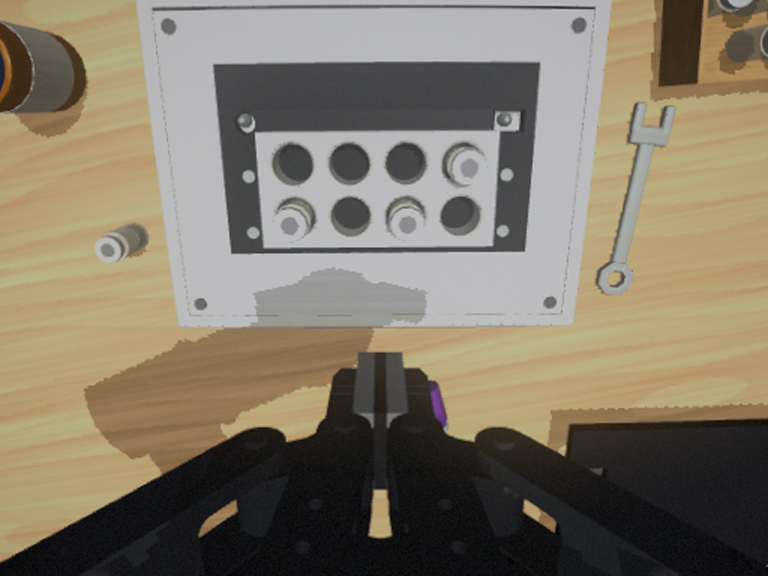

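View pics/s14.png

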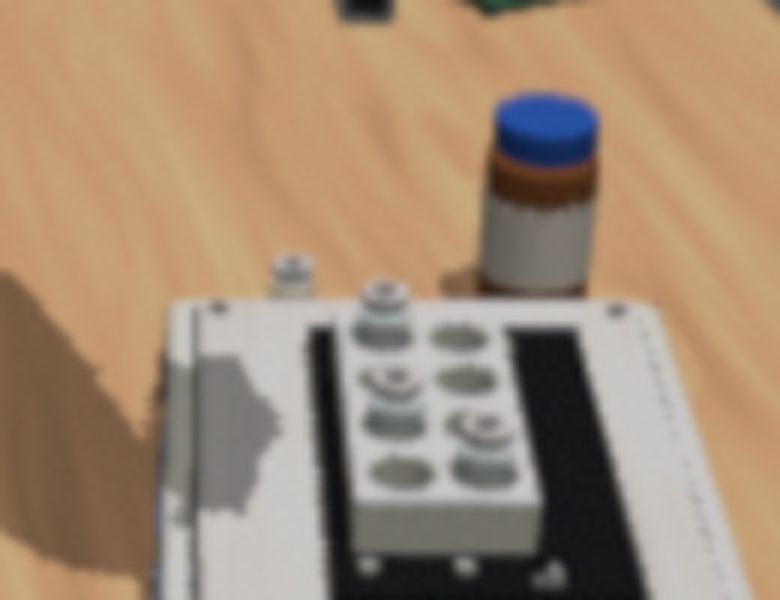

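The pins sit inside both holes, at (247,121) and (504,120), and all three vials are standing. I'll check flatness and offsets with a pose fit.

```bash
python3 - <<'E'
from h import *
import pickle
p=pickle.load(open("w14.pkl","rb"))
save(p,"a.png",(135,35,255,175),4.2);save(p,"b.png",(250,35,370,175),4.2)
g=lambda a:(np.array(a,float)+.5)/1.5-.5
plate=g([(153,8),(598,8),(560,315),(192,316)])
L=np.array([[100,135,0],[100,-135,0],[-100,-135,0],[-100,135,0]])
q,r=fit(p,plate,L,60);print(q,np.degrees(q[2]),r.round(1).tolist())
uv=g([(214,63),(540,62),(525,251),(232,254)])
for a in (0,2,4):
    Rt=Ro.from_euler('y',-np.radians(a)).as_matrix()
    L=(np.array([[60,100,8],[60,-100,8],[-60,-100,8],[-60,100,8]])-[-60,0,0])@Rt.T+[-60,0,0]
    q2,r=fit(p,uv,L,60)
    d=Ro.from_euler('z',-q[2]).apply([*(q2-q)[:2],0]);print(a,"tray in chiller",d.round(1),np.degrees(q2[2]-q[2]),r.round(1).tolist(),abs(r).sum())
E
```

```text
[ 5.61284806e+02 -3.90892415e+01 -1.90881578e-01] -10.936708813338056 [[1.2, 0.9], [-1.4, 1.1], [0.9, -1.4], [-0.7, -1.6]]
0 tray in chiller [ 8.3 -1.2  0. ] 0.32568538012878495 [[-0.1, 0.6], [0.2, -0.1], [-0.0, 0.0], [-0.1, -0.6]] 1.7426694438950818
2 tray in chiller [ 8.3 -1.2  0. ] 0.32502035575198907 [[-1.5, 0.5], [1.6, -0.1], [-0.1, 0.3], [-0.1, -0.4]] 4.5034407540012324
4 tray in chiller [ 8.4 -1.2  0. ] 0.32434562812698503 [[-2.9, 0.5], [3.0, -0.1], [-0.1, 0.4], [-0.0, -0.2]] 7.3124829574862105
```

View pics/a.png

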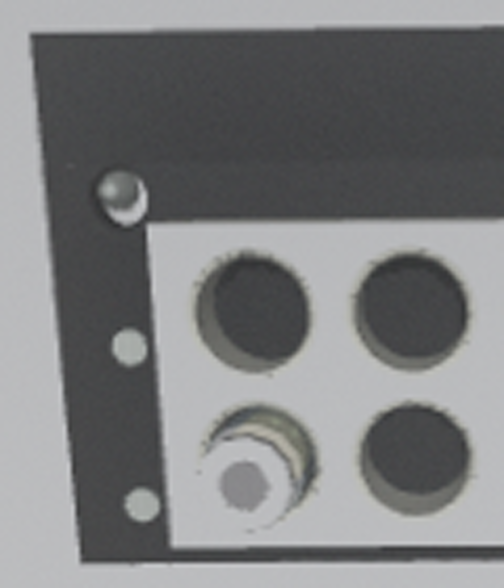

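View pics/b.png

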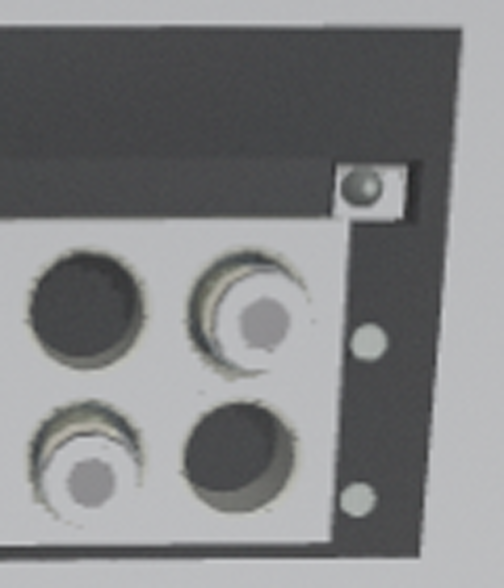

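```bash
python3 - <<'E'
from h import *
import pickle
p=pickle.load(open("w14.pkl","rb"))
o=lambda a,x:(np.array(a,float)+.5)/4.2-.5+[x,35]
uv=np.vstack([o([(31,33)],135),o([(462,28),(419,557)],250),o([(81,561)],135)])
B=np.array([[60,100,8],[60,-100,8],[-60,-100,8],[-60,100,8]])
f=lambda q:(proj(p,Ro.from_euler('zyx',[q[2],q[3],q[4]]).apply(B)+[q[0],q[1],60+q[5]])-uv).ravel()
r=least_squares(f,[570,-41,-.19,0,0,0],x_scale=[10,10,.1,.1,.1,1])
print(r.x[:3],np.degrees(r.x[2:5]),r.x[5],r.fun.round(2))
for t in ["spare_vial","spanner","reagent_bottle"]:
    im=arm.get_image("top");print(t,[(np.round(d["centre"]).tolist(),round(d["conf"],2)) for d in arm.look_for(t,im)][:2])
E
```

```text
[ 5.69262416e+02 -4.13137979e+01 -1.86037043e-01] [-10.65913742   0.05349165  -0.27569924] -0.2256672869869799 [ 0.04 -0.1  -0.02 -0.12 -0.13  0.11  0.1   0.13]
spare_vial [([484.0, -80.0, 58.0], 0.44)]
spanner [([500.0, -233.0, 6.0], 0.62)]
reagent_bottle [([665.0, 186.0, 104.0], 0.69)]
```

```bash
python3 -c "
from bench import arm
print(arm.job_done(), arm.read_state()['clock'])"
```

```text
the job is handed in; nothing more can be done
the job is handed in; nothing more can be done
```

The tray is home on the chiller: both locating holes are over their pins, it lies flat, and I have handed the job in. The hand-in gave no verdict; the clock read 18.25 s when I last checked, shortly before it.

**What I did:** I nudged the tray about 6.5 mm to the right by its left base-plate edge with shut fingertips. Then I pushed it about 19 mm towards the back with two half-open fingertips on its front edge until it dropped. Wrist force readings between moves stayed below about 11 N. I backed off one push on the white block because the finger came close to vial_2's cap.

**Last checks from the wrist camera after backing away:**
- **Pins and flatness:** both pins show inside their holes. A free pose fit gave tilts of 0.05° and 0.28° and a height error of −0.2 mm.
- **Vials:** all three are standing in their bores.
- **Bystanders:** the spanner and bottle were found within about 5 mm of where they started.

**Checks that disagreed:**
- The corner fit put the tray at (8.3, −1.2) mm in the chiller frame, against (10, 0) for home. That is slightly more than the 1.5 mm pin play, but within the camera calibration error.
- In the last top view the network reported the spare vial at a wrong place, on the chiller, with low confidence (0.44). In the wrist picture it stands where it did before.

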